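Dock the rinsed bench scraper in the tool dryer and set its timer

ROBOT

A 6-joint arm with a two-finger parallel gripper is mounted at the origin on the work surface; the furniture and walls round the work are solid. World frame = base frame: x ahead of the robot, y to its left, z up, the work surface at z = 0. Lengths are in m, angles in rad, forces in N, time in s.
With the tool pointing down it reaches from about 0.35 to 1 m from the base axis. Payload 7.1 kg.
Tool frame: the origin (TCP) lies between the finger pads; the fingertips stand 22 mm ahead of it and the grasp point (between the pads) lies 3 mm ahead of it; z points along the fingers, y is the line along which they close (so a half turn about z gives the same grasp; the last joint's range is limited). The gripper opens to 85 mm and grips with 20 to 120 N. Pads are 22 mm wide; open, the fingers measure 114 mm over their backs; the gripper's body (76 mm by 85 mm) begins 54 mm behind the grasp point. The pads swing forward as they close: fully open they stand 13 mm farther back than shut.
Start: joints at [-1.282, 0.423, 1.63, -0, 1.089, -0.019], TCP at [0.189, -0.596, 0.253] pointing down, gripper open.
Joint ranges: [-3, 3], [-0.9, 2.11], [0.09, 2.58], [-1.31, 4.45], [0.11, 2.69], [-2.54, 2.54]. Speed limits (rad/s): [2.39, 2.39, 3.01, 3.14, 3.14, 3.14].

INTERFACE

Orientations are given as a rotation vector (axis times angle).
In Python, from rig import manip gives the robot as it stands. The module is installed in compiled form; this text tells all that it offers. Calls block until the motion is done:
- manip.move_to(position, orientation): joint-space move of the TCP to a pose.
- manip.servo_line(position, orientation=None, rate=0.15): straight line of the TCP; orientation=None keeps the orientation; rate is the mean speed in m/s.
- manip.set_joints(angles): joint-space move.
- manip.command_gripper(opening, f_grip=None): finger opening in m; f_grip is the grip in N (None keeps the last); returns when the fingers have stopped.
- manip.hold(seconds).
- manip.solve_ik(position, orientation): joint angles nearest the present ones, or None.
- manip.camera(name): name is "scene" or "side" or "wrist"; returns a dict with "image" (400x640x3 uint8, red, green, blue), "fx", "fy", "cx", "cy" (pixels), "cam_to_world" (4x4, takes a point from camera to world coordinates); the wrist camera has in their place "mount" (4x4, takes a point from camera to tool coordinates, whose origin is the TCP and whose axes are the flange's). Camera axes: x right, y down, z forward; pixel columns grow to the right and rows downward; lengths in m; the calibration is good to about 2 mm. A picture is of the moment at which its call begins: read the wrist's pose just before it. There is no depth.
A pose or a line that the arm cannot do raises manip.IKError and nothing moves.
- manip.sign_off(): hands the job in; it is judged then, once.
Readings, each from a call of its own:
- manip.get_time(): time.
- manip.get_joint_positions(): joint angles.
- manip.get_joint_vel(): joint speeds.
- manip.get_tau(): joint torques, N m.
- manip.get_position(): TCP position.
- manip.get_ee_rot(): TCP orientation.
- manip.get_contact_force(): force on the tool from outside, world axes, zero at the start.
- manip.get_torque(): the same for the moment, N m.
- manip.get_width(): finger opening in m.
- manip.get_grip_force(): force on a finger pad.
Only numpy, scipy, OpenCV 4.12 (cv2) and the standard library are available. Lean on these libraries where they do the work, as an engineer would, in place of code of your own. Each camera call takes 0.05 s, during which the arm holds its last target. There are 200 camera calls.

TASK

Take the rinsed bench scraper out of the rinse pan and slide it blade first into the dryer dock, into the one holder whose slot is wide enough for it, fully home so that the handle bar sits on the slot's mouth; let go of it. Then turn the dock's timer dial clockwise to its second click past off (the mark with two pips). Leave the clip-top jar and the steel cup where they stand.

Things in the scene. Friction and masses are not known exactly. Their poses are not given: they have to be found in the camera images.
- scraper: Bench scraper, 80 to 100 g (mm): steel blade 120 wide, 2 thick, on a straight wooden handle bar 122 long. x: from blade edge (-42) to outer side of bar (+42); y along the bar, centred; z thickness, 0 at the bar's lower face. Bar: x 20 to 42, z 0 to 16. Blade: x -42 to 20, z 6.4 to 8.4. It leans in the pan, edge down, bar up, 52 deg from level. Grip the bar across z, fingers along -x.
- blade_root (a point): Point of the scraper where the blade leaves the bar: x 20.25, y 0, z 7.4 mm in the scraper's frame, same axes. When home it lies at wide_slot. Fingertips reaching past it would meet the slot's mouth, so grip the bar near its outer side. Only the middle of the bar is free underneath at the start, over the pan's scoop.
- wide_slot (a point): Middle of the wide slot's mouth, in the plane where the bar comes to sit, 85 mm above the table. z points out of the slot, leaning 35 deg from vertical; y along the slot; x across it. Slot 127 long (y), 5 thick (x), clear 64 mm deep; the first 9 mm are flared from 12 to 5 thick and 136 to 127 long. The sleeve is 18 mm thick outside. Either face of the scraper may be up.
- wide_holder: White plastic holder, foot 66 x 140 mm, 80 mm high, fixed on the dock, with one long undivided slot in a leaning sleeve. Origin in the middle of the foot's underside; the sleeve leans to -x (mouth centre at x = -17, z = 75 mm), so the blade goes in towards +x and down. It stands in either of the dock's two holder places, 70 mm apart.
- narrow_holder: The same white holder, fixed in the other place, but its slot is divided by two cross walls (10 mm thick, 44 mm between centres) into three short slots under 40 mm long, which the scraper cannot enter. Same frame as wide_holder.
- dock: Tool dryer, fixed: aluminium tray 252 x 152 mm (x, y) with the two white holders and, at its +x end, a grey console 88 x 148 mm, top 74 mm above the table. Origin in the middle of its underside. Holders stand at x = -84 and -14 mm, 10 mm up; the dial's axis is at x = +79, y = 0 mm.
- dial (a joint): Angle of the timer dial, rad, growing clockwise seen from above: 0 off, then click stops at 0.524, 1.047 and 1.571, marked by one, two and three pips. It starts at or near off or the first click. The stops are sprung: let go within about 0.2 rad of a stop, it settles there. Passing a click takes under 0.1 Nm. Hard ends 0.12 rad outside the first and last stop.
- dial_grip (a point): Point on the dial's vertical axis, 96.5 mm above the table, in its wing bar. The dial: black disc 54 mm across, top 82 mm above the table, with an upright bar 50 mm long and 14 mm wide from there up to 107 mm; a white line marks its pointer end. The bar lies along this point's x axis, pointer at -x. At dial = 0 that axis is the dock's x axis.
- pan: Fixed steel rinse pan, 127 x 163 mm (x, y), 59 mm high, rolled rim 7 mm thick; origin in the middle of its underside. Its +x side is the scooped front: full height only for |y| over 43 mm, where the scraper's bar rests on it, and 22 mm high between. The scraper's blade points down towards -x.
- clip_jar: Swing-top glass jar, 83 mm across, 114 mm high, standing loose; origin in the middle of its underside. Leave it alone.
- steel_cup: Small steel cup, 60 mm across, 72 mm high, standing loose; origin in the middle of its underside. Leave it alone.

How it is judged:
On the way, in this order (a step that is already met when the one before it is completed fails the run):
1. the scraper is fully home in the wide slot and let go (z of blade_root in the frame of wide_slot between -0.004 and 0.004 m and y of blade_root in the frame of wide_slot between -0.007 and 0.007 m and x of blade_root in the frame of wide_slot between -0.005 and 0.005 m and angle between the x axis of scraper and the z axis of wide_slot, either way round below 0.09 rad and contact force between the fingers and scraper below 0.1 N), for 0.3 s.
2. after that the dial stands at the second click (value of joint dial between 0.927 and 1.167 rad), for 0.3 s.
At the end, for the whole second after the job is handed in: the scraper is in the wide slot and at rest: blade root within 4 mm of the mouth plane, 7 mm along and 5 mm across the slot, the blade within 0.09 rad of the slot's direction; the dial is within 0.12 rad of the second click (1.047 rad) (all of step 1 and all of step 2 and linear speed of scraper below 0.02 m/s and angular speed of scraper below 0.2 rad/s); the robot touches nothing.
It fails at once if the clip-top jar is moved over 30 mm or tipped (distance of clip_jar from where it was at the start of the episode above 0.03 m or angle between clip_jar's own z axis and vertical above 0.4 rad).
It fails at once if the steel cup is moved over 30 mm or tipped (distance of steel_cup from where it was at the start of the episode above 0.03 m or angle between steel_cup's own z axis and vertical above 0.4 rad).
It also fails if it takes over 61 s, if anything falls off the work surface, if the arm or the gripper's body presses on something with over 40 N, if the wrist force passes 120 N, or if a joint passes its speed limit or range.

## Working session

There is one attempt and no reset: what is moved stays moved. The work goes in short steps, each a Python script; the robot and the scene stay as the last script left them, time stands still between calls to the robot, and variables do not carry over. Pictures are saved under pics/ and viewed, at most 10 in all, crops included, and the job is handed in when it is done.

```bash
mkdir -p pics; python3 - <<'E'
from rig import manip
import cv2,numpy as np,pickle
d={}
for n in("scene","side","wrist"):
    c=manip.camera(n); d[n]=c
    cv2.imwrite(f"pics/{n}0.png",c["image"][:,:,::-1])
    print(n,c["fx"],c["fy"],c["cx"],c["cy"],np.round(c.get("cam_to_world",c.get("mount")),4).tolist())
pickle.dump(d,open("c0.pkl","wb"))
print(manip.get_position(),manip.get_ee_rot(),manip.get_time())
E
```

```text
scene 494.07891687710793 494.07891687710793 318.8207950202823 204.18647300815547 [[-0.7718, -0.3287, 0.5442, -0.2691], [-0.6353, 0.3643, -0.6809, 0.8808], [0.0256, -0.8713, -0.49, 0.7194], [0.0, 0.0, 0.0, 1.0]]
side 369.2172113064654 369.2172113064654 321.5590873491879 199.46892699136362 [[0.9953, -0.0665, 0.071, 0.376], [-0.0971, -0.6456, 0.7575, -0.7366], [-0.0045, -0.7608, -0.649, 0.697], [0.0, 0.0, 0.0, 1.0]]
wrist 297.2649133373352 297.2649133373352 319.1197050021673 198.09453846110017 [[0.0, -0.9502, -0.3116, 0.081], [1.0, -0.0002, 0.0006, 0.0006], [-0.0006, -0.3116, 0.9502, -0.1218], [0.0, 0.0, 0.0, 1.0]]
[ 0.18921811 -0.59524539  0.25270039] [-3.10326034e+00 -4.81319112e-01  2.72391264e-04] 0.15
```

View pics/scene0.png

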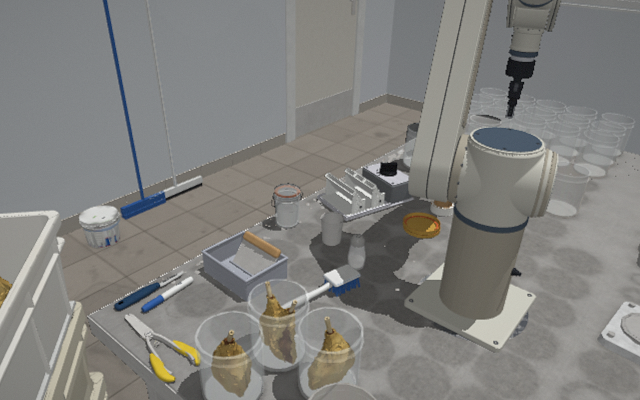

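View pics/side0.png

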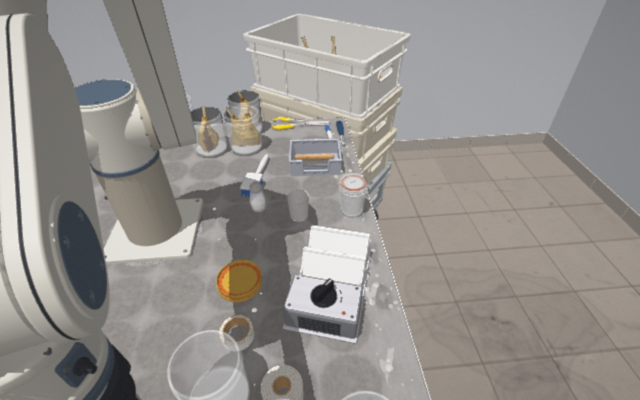

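The scene view shows the pan at about (245,262) with its bar toward the robot side, and the dock at about (370,190). The side view shows the pan at (315,157), the jar at (352,195), cups near (298,205) and (258,197), the holders at (337,250) and the dial at (323,292). Next I'll locate these roughly, then look with the wrist camera.

```bash
cat > h.py <<'E'
import numpy as np,cv2,pickle
from scipy.spatial.transform import Rotation as R
def T(p,rv):
    M=np.eye(4);M[:3,:3]=R.from_rotvec(rv).as_matrix();M[:3,3]=p;return M
def ray(c,u,v):
    M=c["cam_to_world"];d=M[:3,:3]@np.array([(u-c["cx"])/c["fx"],(v-c["cy"])/c["fy"],1]);return M[:3,3],d
def atz(c,u,v,z):
    o,d=ray(c,u,v);return o+d*(z-o[2])/d[2]
def proj(c,P):
    M=np.linalg.inv(c["cam_to_world"]);q=np.atleast_2d(P)@M[:3,:3].T+M[:3,3]
    return np.c_[c["fx"]*q[:,0]/q[:,2]+c["cx"],c["fy"]*q[:,1]/q[:,2]+c["cy"]]
def shot(manip,n,name):
    p,r=manip.get_position(),manip.get_ee_rot()
    c=manip.camera(n)
    if n=="wrist": c["cam_to_world"]=T(p,r)@c["mount"]
    cv2.imwrite(f"pics/{name}.png",c["image"][:,:,::-1]);pickle.dump(c,open(f"{name}.pkl","wb"));return c
def rot(xdir,zdir):
    z=np.array(zdir,float);z/=np.linalg.norm(z);y=np.cross(z,xdir);y/=np.linalg.norm(y)
    return R.from_matrix(np.c_[np.cross(y,z),y,z]).as_rotvec()
E
python3 - <<'E'
from h import *
d=pickle.load(open("c0.pkl","rb"));s=d["side"]
for n,u,v,z in[("dial",323,289,.107),("dialdisc",323,295,.082),("panbarL",296,157,.06),("panbarR",333,156,.06),("panBL",291,142,.059),("panBR",340,142,.059),("panFL",289,172,0),("panFR",341,175,0),("jar",352,215,0),("cupA",298,220,0),("cupB",258,210,0),("conFL",286,329,.0),("conFR",356,340,.0),("mouthL",310,229,.085),("mouthR",369,236,.085)]:
    print(n,atz(s,u,v,z).round(3))
E
```

```text
dial [ 0.418 -0.311  0.107]
dialdisc [ 0.418 -0.308  0.082]
panbarL [0.387 0.215 0.06 ]
panbarR [0.501 0.209 0.06 ]
panBL [0.375 0.305 0.059]
panBR [0.533 0.289 0.059]
panFL [0.362 0.222 0.   ]
panFR [0.525 0.189 0.   ]
jar [0.53  0.002 0.   ]
cupA [ 0.38  -0.003  0.   ]
cupB [0.27 0.05 0.  ]
conFL [ 0.339 -0.325  0.   ]
conFR [ 0.479 -0.363  0.   ]
mouthL [ 0.406 -0.125  0.085]
mouthR [ 0.538 -0.162  0.085]
```

```bash
python3 - <<'E'
from rig import manip
from h import *
r=rot([1,0,0],[0,0,-1])
for n,p in[("dock1",(.47,-.26,.29)),("dock2",(.47,-.18,.29)),("pan1",(.48,.20,.29)),("pan2",(.48,.27,.29))]:
    manip.move_to(p,r);manip.hold(.15);shot(manip,"wrist",n)
print(manip.get_time())
E
```

```text
4.7833
```

View pics/dock1.png

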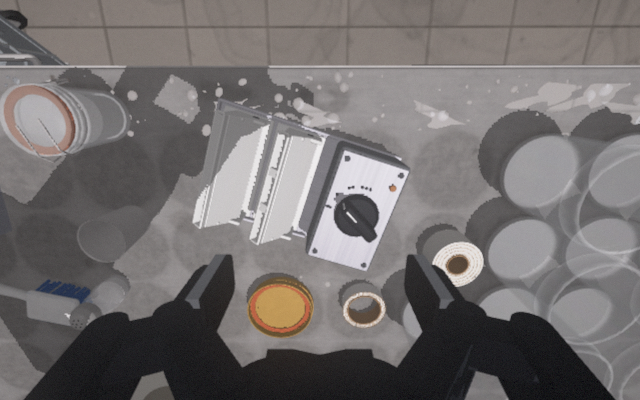

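View pics/pan1.png

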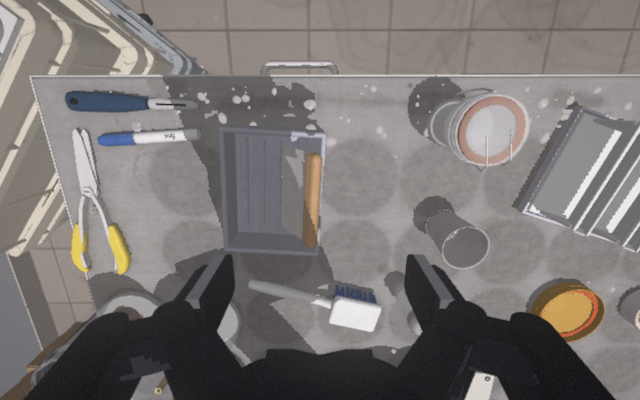

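In dock1, the tray's left edge runs from (222,103) to (195,225), with the holders right of it, and the dial is at (357,215). In pan1, the pan spans (222,128) to (327,253) with the bar at (312,200), the jar is at (492,128) and the cup at (462,240). I'll enlarge the details.

```bash
python3 - <<'E'
from h import *
a=cv2.imread("pics/dock1.png")[95:275,185:415]
cv2.imwrite("pics/z1.png",cv2.resize(a,None,fx=3.4,fy=3.3333,interpolation=cv2.INTER_CUBIC))
b=cv2.imread("pics/pan1.png")[115:265,210:340];
c=cv2.imread("pics/pan2.png")
b2=c[115:265,270:400]
cv2.imwrite("pics/z2.png",np.hstack([cv2.resize(x,(400,460),interpolation=cv2.INTER_CUBIC) for x in(b,b2)]))
E
```

```text
(no output)
```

View pics/z1.png

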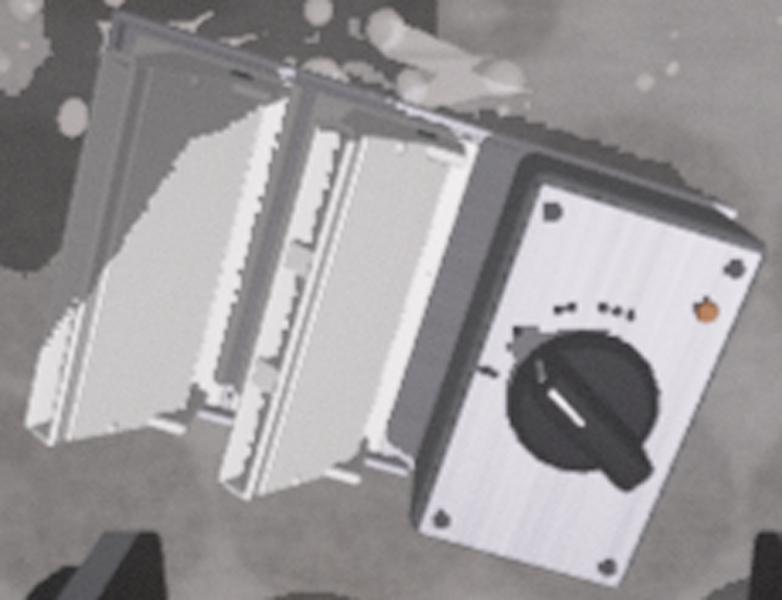

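View pics/z2.png

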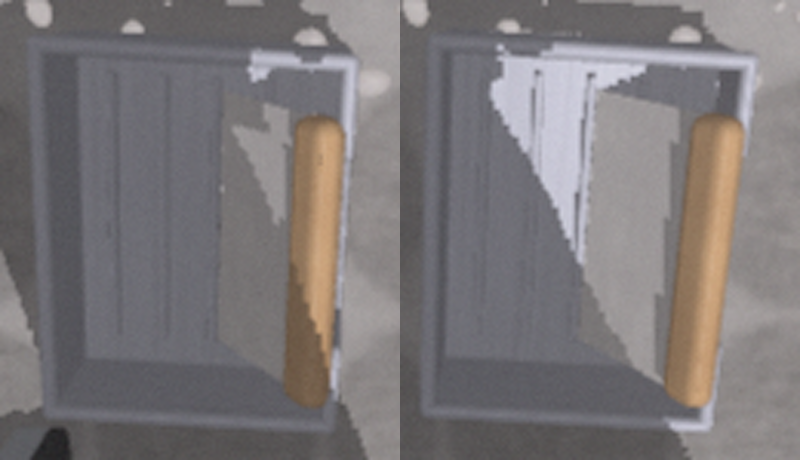

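The enlarged dock view shows divider walls at (300,258) and (265,375) in the holder next to the console. So that one is narrow, and the outer holder (x=-84) looks to be the wide one. The dial pointer sits at the first click. Next I'll fit the dock and pan/scraper poses and check them with overlays on both views.

```bash
cat > fit.py <<'E'
from h import *
from scipy.optimize import least_squares
def z1(X,Y): return [(X+.5)/3.4-.5+185,(Y+.5)/3.3333-.5+95]
def z2(X,Y): return [(X+.5)/(400/130)-.5+210,(Y+.5)/(460/150)-.5+115]
def z2b(X,Y): return [z2(X-400,Y)[0]+60,z2(X,Y)[1]]
d1,d2,p1,p2=[pickle.load(open(n+".pkl","rb")) for n in("dock1","dock2","pan1","pan2")]
def pose(q,P): 
    P=np.atleast_2d(P);c,s=np.cos(q[2]),np.sin(q[2])
    return np.c_[q[0]+c*P[:,0]-s*P[:,1],q[1]+s*P[:,0]+c*P[:,1],P[:,2]]
def fit(obs,q0):
    f=lambda q:np.concatenate([(proj(c,pose(q,P))-uv).ravel() for c,P,uv in obs])
    r=least_squares(f,q0,loss="soft_l1");return r.x,r.fun
E
python3 - <<'E'
from fit import *
# image up=+x world=dock +y
con=[[.035,.074,.074],[.123,.074,.074],[.123,-.074,.074],[.035,-.074,.074]]
uv=[z1(540,183),z1(763,245),z1(618,585),z1(416,530)]
# holder mouth near-end corners -> not modelled exactly; dial disc centre
con.append([.079,0,.082]);uv.append(z1(584,400))
q,f=fit([(d1,np.array(con),np.array(uv))],[.44,-.23,-1.78])
print("dock",q.round(4),f.round(1).reshape(-1,2).tolist())
# pan: rim outer corners at top
rim=[[-.0635,.0815,.059],[-.0635,-.0815,.059],[.0635,.0815,.059],[.0635,-.0815,.059]]
u1=[z2(28,38),z2(43,423),z2(357,48),z2(338,428)]
u2=[z2b(426,38),z2b(421,420),z2b(757,55),z2b(714,428)]
for o in([(p1,rim,u1)],[(p2,rim,u2)],[(p1,rim,u1),(p2,rim,u2)]):
    qp,fp=fit([(c,np.array(a),np.array(b)) for c,a,b in o],[.45,.25,-1.6]);print("pan",qp.round(4),fp.round(1).tolist())
# bar end triangulation
for a,b in[((318,115),(719,115)),((308,405),(688,406))]:
    o1,e1=ray(p1,*z2(*a));o2,e2=ray(p2,*z2b(*b))
    s=np.linalg.lstsq(np.c_[e1,-e2],o2-o1,rcond=None)[0];print("barend",(o1+e1*s[0]).round(4),(o2+e2*s[1]).round(4), atz(p1,*z2(*a),.066).round(4),atz(p2,*z2b(*b),.066).round(4))
# overlay dock
def box(x0,x1,y,z0): return [[x0,-y,z0],[x1,-y,z0],[x1,y,z0],[x0,y,z0]]
L=[con[:4],box(-.126,.126,.076,.01)]
for hx in(-.084,-.014):
    m=np.array([hx-.017,0,.085]);ax=np.array([np.cos(.611),0,np.sin(.611)])
    for t,l in((.009,.07),(.0025,.0635)): L.append([m+s*t*ax+[0,w*l,0] for s,w in((-1,-1),(1,-1),(1,1),(-1,1))])
out=[]
for c,n,x0 in((d1,"dock1",185),(d2,"dock2",None)):
    k=4;im=cv2.resize(cv2.imread(f"pics/{n}.png"),None,fx=k,fy=k,interpolation=cv2.INTER_CUBIC)
    for P in L: cv2.polylines(im,[np.round((proj(c,pose(q,P))+.5)*k-.5).astype(int)],True,(0,0,255),1)
    u=proj(c,pose(q,[0,0,.05]))[0]
    x,y=int((u[0]-55-(0))*k),int((u[1]-75)*k);out.append(im[y-0:y+600,x-180:x+220])
cv2.imwrite("pics/ov.png",np.hstack(out))
np.save("dock.npy",q);np.save("pan.npy",qp)
E
```

```text
dock [ 0.4466 -0.2309 -1.8991] [[-0.8, -6.4], [5.1, -0.4], [0.6, 3.2], [-4.3, 0.3], [0.1, 0.7]]
pan [ 0.4495  0.2576 -1.6137] [-2.6, -0.8, 0.7, -0.6, 0.1, 0.5, 0.4, 1.3]
pan [ 0.4481  0.2577 -1.6215] [-0.9, -0.6, 0.0, 0.6, 0.8, -0.6, 0.0, 2.2]
pan [ 0.4488  0.2577 -1.6177] [-2.3, -0.4, 0.5, -0.3, 0.3, 1.4, 0.1, 1.9, -1.2, -1.1, 0.2, 0.2, 0.6, -1.5, 0.3, 1.5]
barend [0.5048 0.2056 0.0672] [0.5042 0.2056 0.0674] [0.5046 0.2056 0.066 ] [0.504  0.2054 0.066 ]
barend [0.3802 0.211  0.0623] [0.3793 0.211  0.0628] [0.3821 0.2108 0.066 ] [0.381  0.2115 0.066 ]
```

View pics/ov.png

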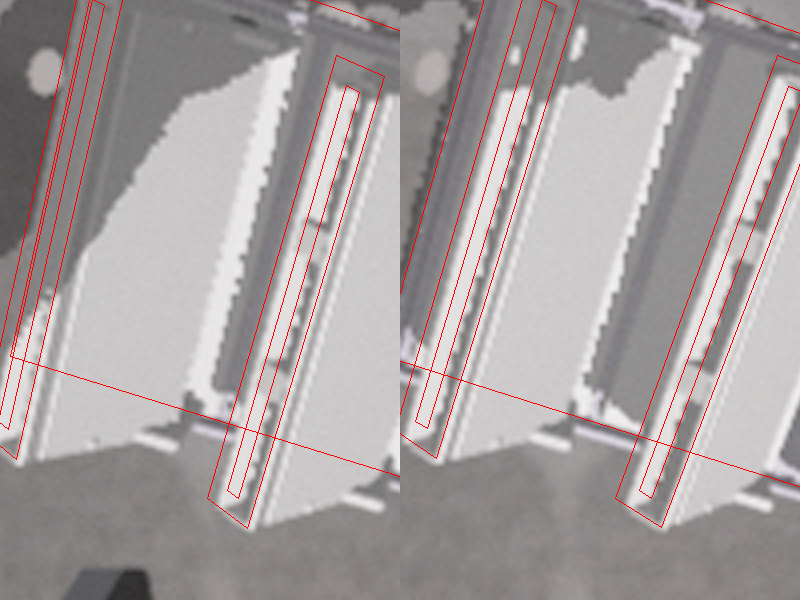

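The dock2 panel shows the left holder's slot running unbroken, so the outer holder is the wide one. The overlay is a few degrees off in yaw because the visible console plate is smaller than the body outline. I'll refit using the divider walls and dial, with the plate inset left free.

```bash
python3 - <<'E'
from fit import *
con=lambda a,b:np.array([[.079-a,b,.074],[.079+a,b,.074],[.079+a,-b,.074],[.079-a,-b,.074]])
uc=np.array([z1(540,183),z1(763,245),z1(618,585),z1(416,530)])
uo=np.array([z1(584,400),z1(300,258),z1(265,375)])
po=np.array([[.079,0,.082],[-.031,.022,.085],[-.031,-.022,.085]])
# sleeve-mouth lower-end corners of narrow vs wide: same feature 70mm apart, unknown (dx,y,z~.085): z1(222,483),(28,428)  and z1(248,498),(52,442)
un=np.array([z1(222,483),z1(28,428),z1(248,498),z1(50,443)])
def f(v):
    q=v[:3]
    pn=np.array([[-.031+v[5],v[6],.080],[-.101+v[5],v[6],.080],[-.031+v[7],v[8],.09],[-.101+v[7],v[8],.09]])
    return np.concatenate([(proj(d1,pose(q,con(v[3],v[4])))-uc).ravel(),(proj(d1,pose(q,po))-uo).ravel(),(proj(d1,pose(q,pn))-un).ravel()])
r=least_squares(f,[.4466,-.2309,-1.8,.042,.07,-.007,-.07,.007,-.07],loss="soft_l1");q=r.x[:3]
print(r.x.round(4),r.fun.round(1))
L=[con(*r.x[3:5])]
def box(x,y,z): return [[-x,-y,z],[x,-y,z],[x,y,z],[-x,y,z]]
L.append(box(.126,.076,.01))
for hx in(-.084,-.014):
    m=np.array([hx-.017,0,.085]);ax=np.array([np.cos(.611),0,np.sin(.611)])
    for t,l in((.009,.07),(.006,.068)): L.append([m+s*t*ax+[0,w*l,0] for s,w in((-1,-1),(1,-1),(1,1),(-1,1))])
th=.524
L.append([[.079-.025*np.cos(a)*1,.025*np.sin(a),.107] for a in(th,)]+[[.079+.025*np.cos(th),-.025*np.sin(th),.107]])
out=[]
for c,n in((d1,"dock1"),(d2,"dock2")):
    k=3;im=cv2.resize(cv2.imread(f"pics/{n}.png"),None,fx=k,fy=k,interpolation=cv2.INTER_CUBIC)
    for P in L: cv2.polylines(im,[np.round((proj(c,pose(q,P))+.5)*k-.5).astype(int)],True,(0,0,255),1)
    u=proj(c,pose(q,[-.02,0,.05]))[0]*k
    x,y=int(u[0]),int(u[1]);out.append(im[max(y-300,0):max(y-300,0)+600,x-200:x+200])
cv2.imwrite("pics/ov2.png",np.hstack(out))
np.save("dock.npy",q)
E
```

```text
[ 0.4445 -0.2307 -1.8785  0.04    0.0702 -0.0046 -0.0695  0.0067 -0.0673] [ 0.2 -1.4 -0.   0.9  0.3  0.   0.7 -0.   0.4  1.1 -1.3 -0.2 -0.6 -0.2
 -0.3 -0.3  0.3  0.3 -0.2 -0.2  0.2  0.2]
```

View pics/ov2.png

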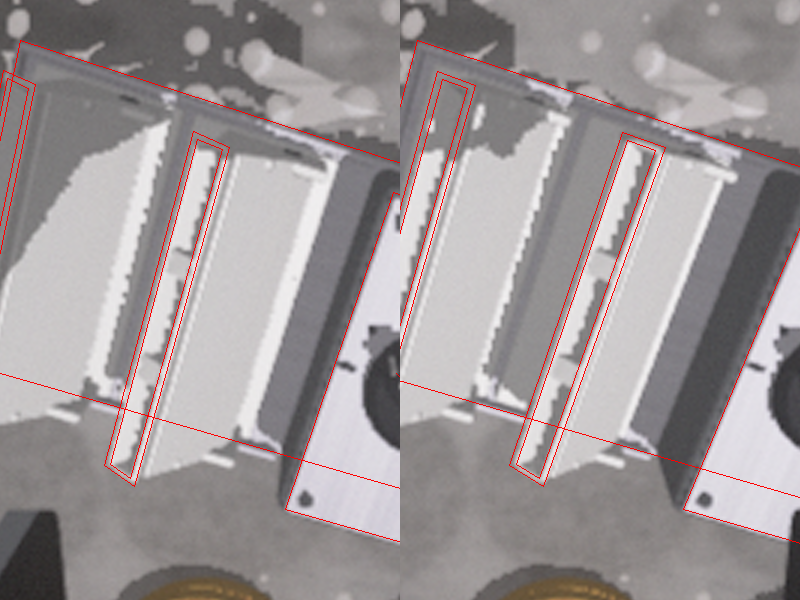

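The new overlay matches both holders, the tray and the console in both views. The bar centre comes out at about (0.442, 0.208, 0.062), which agrees with the 52° lean, the rim height and the pan yaw. Next I'll check IK for the whole plan.

```bash
cat > plan.py <<'E'
from fit import *
q=np.load("dock.npy");qp=np.load("pan.npy")
s52,c52=np.sin(np.radians(52)),np.cos(np.radians(52))
px=np.array([np.cos(qp[2]),np.sin(qp[2]),0]);py=np.array([-px[1],px[0],0])
u=px*c52+np.array([0,0,s52])           # scraper +x in pan
bar=np.array([.442,.2083,.062])
gR=rot(py,-u);g=bar+.013*u
dx=np.array([np.cos(q[2]),np.sin(q[2]),0]);dy=np.array([-dx[1],dx[0],0])
sl=-dx*np.sin(np.radians(35))+np.array([0,0,np.cos(np.radians(35))])  # slot z
mouth=pose(q,[-.101,0,.085])[0]
sR=rot(dy,-sl);home=mouth+.0238*sl
dial=pose(q,[.079,0,.0965])[0]
def dR(a): # tool down, y across the bar; bar along dock x rotated clockwise by a
    b=np.cos(a)*dx-np.sin(a)*dy
    return b
E
python3 - <<'E'
from plan import *
from rig import manip
print(g,home,mouth,dial)
for n,p,r in[("pre",g+.09*u,gR),("g",g,gR),("lift",g+[0,0,.13],gR),("mid",(.45,.03,.36),rot([1,0,0],[0,0,-1])),("ins",home+.09*sl,sR),("home",home,sR)]:
    j=manip.solve_ik(p,r);print(n,None if j is None else np.round(j,2))
down=[0,0,-1]
for a in(.524,1.047,1.15):
  for sgn in(1,-1):
    j=manip.solve_ik(dial,rot(sgn*dR(a),down));print("dial",a,sgn,None if j is None else np.round(j,2))
E
```

```text
[0.44162462 0.20030521 0.07224414] [ 0.47924593 -0.1214187   0.10449582] [ 0.4751112  -0.13442858  0.085     ] [ 0.42059177 -0.30597342  0.0965    ]
pre [-0.09  0.45  2.14  0.96  0.85  0.76]
g [0.04 0.62 2.14 1.19 0.72 0.59]
lift [0.04 0.33 2.12 0.92 0.88 0.98]
mid [ 0.04  0.04  1.88 -0.    1.23  1.61]
ins [ 0.13  0.49  1.88 -0.61  1.14  2.37]
home [ 0.04  0.6   1.94 -0.71  0.97  2.44]
dial 0.524 1 None
dial 0.524 -1 [-0.65  0.52  1.95 -0.    0.68  0.18]
dial 1.047 1 [-0.65  0.52  1.95 -0.    0.68 -2.44]
dial 1.047 -1 [-0.65  0.52  1.95 -0.    0.68  0.7 ]
dial 1.15 1 [-0.65  0.52  1.95 -0.    0.68 -2.34]
dial 1.15 -1 [-0.65  0.52  1.95 -0.    0.68  0.81]
```

```bash
python3 - <<'E'
from plan import *
from rig import manip
manip.command_gripper(.045,60)
manip.move_to(g+.09*u,gR)
manip.servo_line(g,rate=.08)
print("F",np.round(manip.get_contact_force(),2))
manip.command_gripper(0,60)
print("w",manip.get_width(),manip.get_grip_force(),np.round(manip.get_contact_force(),2))
manip.servo_line(g+[0,0,.13],rate=.15)
print("F",np.round(manip.get_contact_force(),2),manip.get_width(),manip.get_time())
shot(manip,"wrist","held")
E
```

```text
F [-0.55 -0.87  0.66]
w 0.014669720706828555 59.880698919296265 [-0.15 -3.64  5.31]
F [-0.36 -0.29 -0.51] 0.014458870578942849 9.1083
```

View pics/held.png

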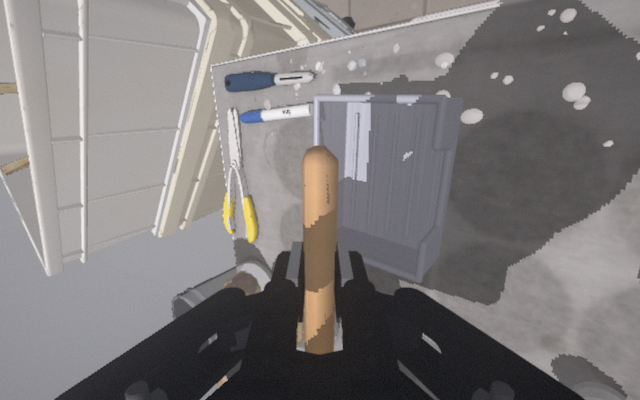

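The picture shows the scraper held with the bar straight along the tool x axis. Its far end is at (321,146) and its near end at about (319,353). I'll work out the offsets in the tool frame.

```bash
python3 - <<'E'
from h import *
c=pickle.load(open("held.pkl","rb"));m=dict(c,cam_to_world=c["mount"])
for v,u in((146,321),(353,319)):
  for z in(.002,.008,.013): print(v,z,atz(m,u,v,z).round(4))
E
```

```text
146 0.002 [0.0633 0.0003 0.002 ]
146 0.008 [0.0625 0.0003 0.008 ]
146 0.013 [0.0618 0.0003 0.013 ]
353 0.002 [-0.0454 -0.0006  0.002 ]
353 0.008 [-0.0516 -0.0006  0.008 ]
353 0.013 [-0.0567 -0.0006  0.013 ]
```

```bash
python3 - <<'E'
from plan import *
from rig import manip
home=home-.001*dy
manip.move_to((.45,.03,.36),rot([1,0,0],[0,0,-1]))
manip.move_to(home+.09*sl,sR)
manip.hold(.2);f0=np.array(manip.get_contact_force());t0=np.array(manip.get_torque())
for d in(.06,.045,.03,.02,.012,.006):
    manip.servo_line(home+d*sl,rate=.06)
    f=np.array(manip.get_contact_force())-f0;p=np.array(manip.get_position())
    print(d,"along",round(f@sl,2),"across",round(f@np.cross(dy,sl),2),"y",round(f@dy,2),np.round(np.array(manip.get_torque())-t0,2),"err",round((p-home)@sl-d,4))
    if np.linalg.norm(f)>15: break
print(manip.get_width(),manip.get_time())
E
```

```text
0.06 along -0.71 across -0.33 y -0.47 [-0.03 -0.03 -0.03] err -0.0003
0.045 along -0.48 across -0.51 y 0.15 [ 0.02 -0.02 -0.01] err -0.0005
0.03 along 1.42 across 0.03 y -0.08 [-0.03 -0.08 -0.02] err -0.0005
0.02 along 0.59 across -0.33 y -0.05 [0.05 0.01 0.01] err -0.0004
0.012 along 0.55 across -0.76 y -0.18 [ 0.02 -0.04 -0.05] err -0.0004
0.006 along 0.65 across 0.39 y -0.56 [ 0.02 -0.08  0.02] err -0.0004
0.01459915914297253 13.4417
```

Insertion is smooth. Now I'll seat it until it makes contact.

```bash
python3 - <<'E'
from plan import *
from rig import manip
home=home-.001*dy
f0=np.array(manip.get_contact_force())
for d in np.arange(.004,-.0065,-.001):
    manip.servo_line(home+d*sl,rate=.03)
    f=np.array(manip.get_contact_force())-f0;p=np.array(manip.get_position())
    print(round(d,4),"along",round(f@sl,2),"across",round(f@np.cross(dy,sl),2),"err",round((p-home)@sl-d,4))
    if f@sl>12: break
print(manip.get_time())
E
```

```text
0.004 along -0.56 across -0.67 err -0.0
0.003 along -0.81 across -0.17 err 0.0
0.002 along -0.23 across -0.47 err -0.0001
0.001 along 2.48 across -1.34 err 0.0002
0.0 along 10.66 across -0.49 err 0.0008
-0.001 along 22.12 across 0.0 err 0.0017
14.9417
```

It seated at about 1 mm from plan with a firm stop. Now I'll release, back off along the slot and look.

```bash
python3 - <<'E'
from plan import *
from rig import manip
home=home-.001*dy
manip.servo_line(home+.001*sl,rate=.03)
manip.command_gripper(.05)
manip.hold(.4)
manip.servo_line(home+.10*sl,rate=.12)
manip.move_to((.47,-.23,.29),rot([1,0,0],[0,0,-1]));manip.hold(.15)
c=shot(manip,"wrist","after");print(manip.get_time())
def bx(x,y,z): # scraper home corners in slot frame
    return [mouth+a*np.cross(dy,sl)+b*dy+z*sl for a,b in((-x,-y),(x,-y),(x,y),(-x,y))]
k=3;im=cv2.resize(cv2.imread("pics/after.png"),None,fx=k,fy=k,interpolation=cv2.INTER_CUBIC)
for P in(bx(.008,.061,.0217),bx(.008,.061,0)): cv2.polylines(im,[np.round((proj(c,P)+.5)*k-.5).astype(int)],True,(0,0,255),1)
v=proj(c,pose(q,[-.02,0,.08]))[0]*k;x,y=int(v[0]),int(v[1])
cv2.imwrite("pics/after_z.png",im[max(0,y-300):max(0,y-300)+600,x-400:x+400])
E
```

```text
18.3583
```

View pics/after_z.png

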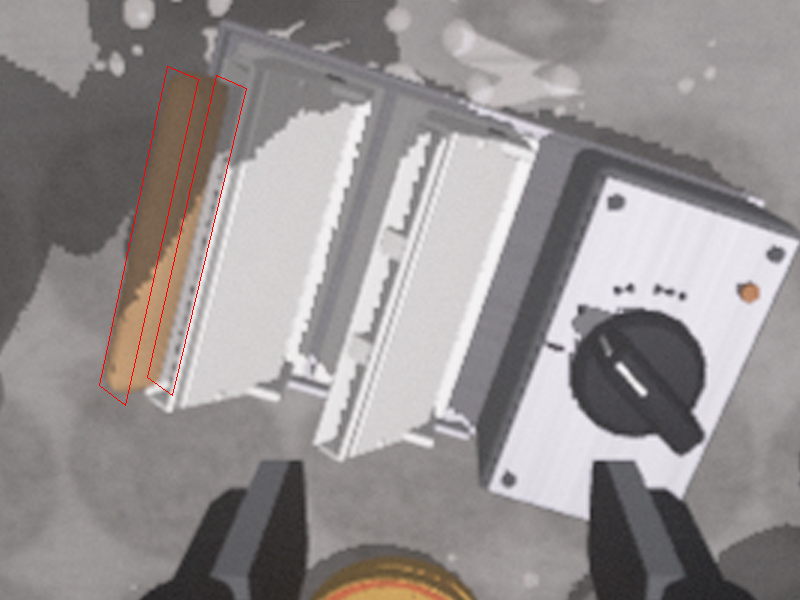

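The bar sits on the wide slot's mouth inside the predicted home outline, and the dial pointer is about 31° clockwise of off, which is the first click. Now the dial.

```bash
python3 - <<'E'
from plan import *
from rig import manip
down=[0,0,-1];p=np.r_[dial[:2],.110]
r=lambda a:rot(-dR(a),down)
manip.move_to(p+[0,0,.12],r(.524))
manip.servo_line(p,rate=.12)
manip.command_gripper(0,40)
print("w",manip.get_width(),np.round(manip.get_contact_force(),1),np.round(manip.get_torque(),2))
for a in np.linspace(.524,1.08,7)[1:]:
    manip.move_to(p,r(a));print(round(a,2),np.round(manip.get_contact_force(),1),np.round(manip.get_torque(),2))
manip.hold(.2);manip.command_gripper(.05);manip.hold(.3)
manip.servo_line(p+[0,0,.12],rate=.15)
manip.move_to((.47,-.23,.29),rot([1,0,0],down));manip.hold(.2)
c=shot(manip,"wrist","end");print(manip.get_time(),manip.get_width())
# pointer: white line within disc, in dock frame
for n in("after","end"):
    c=pickle.load(open(n+".pkl","rb"));g=cv2.cvtColor(c["image"],cv2.COLOR_RGB2GRAY)
    o=pose(q,[.079,0,.107])[0];P=[];
    ys,xs=np.where(g>150)
    for x,y in zip(xs,ys):
        w=atz(c,x,y,.107)-o
        if np.hypot(*w[:2])<.018: P.append([w@dx,w@dy])
    P=np.array(P);m=P.mean(0);e=np.linalg.svd(P-m)[2][0]
    if e@m<0:e=-e
    print(n,len(P),m.round(4),"angle",np.arctan2(m[1],-m[0]).round(3),"line",np.arctan2(e[1],-e[0]).round(3))
a,b=[cv2.imread(f"pics/{n}.png").astype(int) for n in("after","end")]
v=proj(c,mouth+.02*sl)[0].astype(int);s=np.s_[v[1]-55:v[1]+55,v[0]-35:v[0]+25]
print("scraper change px",(abs(a[s]-b[s]).max(2)>40).sum())
E
```

```text
w 0.013540108587724153 [-6.1  5.6 10.3] [ 1.    0.79 -0.05]
0.62 [-5.2  6.  10.5] [0.89 0.75 0.01]
0.71 [-5.3  6.5 10.5] [ 0.87  0.74 -0.  ]
0.8 [-4.6  4.3  9.9] [ 0.8   0.73 -0.01]
0.89 [-4.9  4.8  8.7] [ 0.74  0.79 -0.1 ]
0.99 [-4.8  4.8  9. ] [ 0.69  0.76 -0.15]
1.08 [-5.1  4.7  9.1] [ 0.55  0.79 -0.01]
24.95 0.05008883891733429
after 75 [ 0.0014 -0.0042] angle -1.902 line -2.475
end 79 [0.0069 0.0013] angle 2.956 line -2.542
scraper change px 384
```

```bash
python3 - <<'E'
from plan import *
res={}
for n in("after","end"):
    c=pickle.load(open(n+".pkl","rb"));im=c["image"]
    t=np.linspace(-.03,.03,121);X,Y=np.meshgrid(t,t)
    uv=proj(c,pose(q,np.c_[.079+X.ravel(),Y.ravel(),np.full(X.size,.107)])).reshape(121,121,2).astype(np.float32)
    g=cv2.cvtColor(cv2.remap(im,uv,None,cv2.INTER_LINEAR),cv2.COLOR_RGB2GRAY)
    k,l,st,ce=cv2.connectedComponentsWithStats((g>110).astype(np.uint8))
    for i in range(1,k):
        if st[i,4]>15 and np.hypot(*(ce[i]-60))<36:
            ys,xs=np.where(l==i);e=np.linalg.svd(np.c_[xs,ys]-ce[i])[2][0]
            print(n,"blob",st[i,4],((ce[i]-60)*.5).round(1),"axis clockwise from -x",(np.arctan2(e[1],-e[0])%np.pi).round(3))
    h=cv2.cvtColor(im,cv2.COLOR_RGB2HSV)
    w=cv2.inRange(h,(5,60,40),(22,255,255));v=proj(c,mouth+.02*sl)[0].astype(int)
    s=np.zeros_like(w);s[v[1]-65:v[1]+65,v[0]-40:v[0]+40]=1;w=w*s
    ys,xs=np.where(w>0);print(n,"wood",len(xs),xs.mean().round(2),ys.mean().round(2),"mouth",proj(c,mouth).round(2));res[n]=w>0
print("IoU",(res["after"]&res["end"]).sum()/(res["after"]|res["end"]).sum())
E
```

```text
after blob 6579 [ 8.7 -6.9] axis clockwise from -x 2.3
after blob 242 [-11.3   5.3] axis clockwise from -x 0.541
after wood 2030 224.84 167.55 mouth [[234.45 171.66]]
end blob 6593 [ 9.4 -6.4] axis clockwise from -x 2.319
end blob 235 [-5.9 10.5] axis clockwise from -x 1.075
end wood 2045 223.38 166.7 mouth [[233.05 170.85]]
IoU 0.8397291196388262
```

The white line turned from 0.541 to 1.075 rad, so the dial is at the second click. The bar moved in the image only as much as the camera did, so the scraper has stayed put. Handing in.

```bash
python3 -c "
from rig import manip
print(manip.sign_off(),manip.get_time())"
```

```text
the job is handed in; nothing more can be done
the job is handed in; nothing more can be done
```

I handed the job in at about 25 s, with the scraper fully home in the wide slot and released, the dial at its second click (about 1.05 rad by camera), and the jar and cup not touched; the rig gave no verdict.

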